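# Find the thread start of a clamp screw and hold it started

### The job

The clamp screw with the red crank knob is sitting wrongly on its first thread in the gear fixture and binds if it is turned forward. Take the knob and crank the screw backward (anticlockwise from above) until you notice it drop into the thread, then crank it forward (clockwise) one full turn, and finish still gripping the knob, keeping the started screw at rest there. Do not disturb the spare gear, the brass ring or the wooden case beside the fixture.

Things in the scene. Friction and masses are not known exactly. Their poses are not given: they have to be found in the camera images.
- fixture: Fixed gear fixture: dark steel base plate 120 (x) x 150 (y) x 14 mm, cream casting 74 x 100 mm, 60 mm high, round cream boss 62 mm across, its top 70 mm above the bench. A steel arbor lies through it along y with a 60 mm gear at the +y end, 64 mm high. Origin on the screw's upright axis, at bench level. Its place and yaw vary.
- clamp_screw: 0.95 kg screw upright in the boss, free to turn and rise or sink: dark steel wheel 112 mm across, 12 mm thick, with a knob and, opposite it, a white dot. Origin on the axis at the wheel's underside, 96 mm above the bench less screw_depth. x points to the knob, z up. It drops by its own weight; about 1.5 N at the knob turns it, friction keeps it there. Once entered it has 1.6 mm of vertical play.
- knob_mid (a point): Middle of the red knob: an upright sleeve 17 mm across, 36 mm tall, on a pin 42 mm from the screw's axis. It spins freely and floats along the pin: at rest its lower end is 10 mm above the wheel's top, and it slides with almost no force 8 mm down or 22 mm up from there. So, gripped firmly (15 to 40 N) and led round the axis at constant height, any wrist yaw, it lets the wheel rise and drop.
- screw_turn (a joint): Angle of the screw, rad, growing clockwise seen from above (forward, tightening), counting on over turns. At 0 the knob points along the fixture's +x. Starts at -0.85 to 0.85. The thread start, where it drops, lies 0.4 to 3.4 rad backward of the start and cannot be seen. Turned forward at first it jams after 0.8 to 3.7 rad; turned about 1.8 rad too far back after the drop it jams too.
- screw_depth (a joint): How far the screw has sunk, m, 0 at the lip of the thread. Right-hand thread, 8 mm pitch. Starts at 0.0005 to 0.0045 on the open first thread; turning back raises it to 0, where it drops to about 0.008, the thread start. Each full turn forward from there sinks it 0.008 more (0.016 after one); hard stop 1.6 turns after the drop. Turning back raises it at the same pitch.
- spare_gear: Loose steel spur gear, 58 mm across, 14 mm thick with a hub 22 mm high, lying flat, 0.15 to 0.2 m from the fixture. Origin at the centre of its underside. Leave alone.
- setting_ring: Loose brass setting ring, 52 mm across, 18 mm high, lying flat, 0.15 to 0.2 m from the fixture. Origin at the centre of its underside. Leave alone.
- gauge_case: Loose closed wooden case, 100 (x) x 60 (y) x 24 mm. Origin at the centre of its underside. Leave alone.

How it is judged:
On the way, in this order (a step that is already met when the one before it is completed fails the run):
1. the screw is turned backward until it drops into the thread start (sunk more than 6.6 mm) (value of joint screw_depth above 0.0066 m), for 0.1 s.
2. the screw is turned forward by about one turn (sunk 13.4 to 18.6 mm) (value of joint screw_depth between 0.0134 and 0.0186 m), for 0.2 s.
At the end, for the whole second after the job is handed in: The screw has dropped into its thread and stands one turn further in (sunk 16 mm, within 2.6 mm, that is a third of a turn), it is not turning (under 0.15 rad/s), and the fingers still hold the knob (contact over 1.5 N, grasp point within 40 mm of the knob's middle) (all of step 2 and velocity of joint screw_turn between -0.15 and 0.15 rad/s and contact force between the fingers and clamp_screw above 1.5 N and distance between the grasp point and knob_mid below 0.04 m); the arm keeps its last pose, push and grip.
It fails at once if a bystander is shifted by more than 20 mm (distance of any of spare_gear, setting_ring, gauge_case from where it was at the start of the episode above 0.02 m).
It also fails if it takes over 58 s, if anything falls off the work surface, if the arm or the gripper's body presses on something with over 40 N, if the wrist force passes 120 N, or if a joint passes its speed limit or range.

### The arm

A 6-joint arm with a two-finger parallel gripper is mounted at the origin on the work surface. World frame = base frame: x ahead of the robot, y to its left, z up, the work surface at z = 0. Lengths are in m, angles in rad, forces in N, time in s.
With the tool pointing down it reaches from about 0.225 to 0.875 m from the base axis. Payload 3.4 kg.
Tool frame: the origin (TCP) lies midway between the tips of the shut fingers; the grasp point (between the pads) lies 19 mm behind it (robot.grasp_offset is the distance from the TCP to the grasp point, in m); z points along the fingers, y is the direction in which the jaws open and shut (so a half turn about z gives the same grasp; the last joint's range is limited). The gripper opens to 85 mm and grips with 20 to 120 N. Pads are 22 mm wide; open, the fingers measure 114 mm over their backs; the gripper's body (76 mm by 85 mm) begins 54 mm behind the grasp point. The pads swing forward as they close: fully open they stand 13 mm farther back than shut.
Start: joints at [-1.24, 0.276, 1.505, -0, 1.361, -0.121], TCP at [0.251, -0.517, 0.231] pointing down, gripper open.
Joint ranges: [-2.89, 2.89], [-0.75, 2.08], [0.22, 2.7], [-1.18, 4.32], [0.11, 2.71], [-2.7, 2.7]. Speed limits (rad/s): [2.57, 2.57, 3.14, 3.14, 3.14, 3.14].

### API

Orientations are given as a rotation vector (axis times angle).
In Python, from cell import robot gives the robot as it stands.
- The arm moves only by the tool send_rows, never from a script. Its argument "targets" is a list of rows, each an object of numbers: "x", "y", "z": the shift along the world's x, y, z in mm; "rx", "ry", "rz": the turn, a rotation vector about the world's x, y, z in rad; "claw": the closure, from -1 (fully open) to 1 (shut), so that 0 is half open. A call has 1 to 8 rows; each row shifts and turns the commanded pose from where the row before left it; what a row does not reach is not made up. A row lasts 1/8 s, in which the tool goes at most 62.5 mm and 10.7 degrees, less where a joint would pass 70% of its speed; a pose out of reach is approached as far as the arm can. A call is refused whole if a number of a shift passes 62.5 or a number of a turn 0.188, either way. A call with a gripper value outside its range is refused whole. The fingers move at their own pace and stop on an object; "grip_force" is the grip in N (left out, the last holds). Time passes only in rows, so rows that do not move let the fingers close. It gives the time, the measured TCP pose, the force and the opening at its end, in the units of the state.
- robot.observe(): the state, without advancing time (a new reading comes with each control period).
- robot.get_image(name): name is "side" or "top" or "wrist"; returns (picture, depth): 480x640x3 uint8, blue, green, red; 480x640 float32, m along the optical axis (not along the pixel's ray), 0 where there is no reading.
- robot.camera_info(name): a dict with "intrinsics" (3x3 intrinsics, pixels), "origin" and "orientation" of the camera in the world. Camera axes: x right, y down, z forward; pixel columns grow to the right and rows downward; lengths in m; the calibration is good to about 2 mm. A picture is of the moment at which its call begins: read the wrist's pose just before it. camera_info takes no time and is no camera call; for the wrist camera it gives the pose at the moment of the call.
- robot.sign_off(): hands the job in, once; it reports no verdict.
The state is a dict: "time": time; "joint_positions": joint angles; "dq": joint speeds; "effort": joint torques, N m; "tool_pos": TCP position; "tcp_rot": TCP orientation; "force": force on the tool from outside, world axes, zero at the start; "ft_torque": the same for the moment, N m; "grip_width": finger opening in m.
Only numpy, scipy, OpenCV 4.12 (cv2) and the standard library are available. Lean on these libraries where they do the work, as an engineer would, in place of code of your own. Each camera call takes 0.05 s, during which the arm holds its last target.

## Working session

There is one attempt and no reset: what is moved stays moved. The work goes in short steps, Python scripts to look and compute and a tool call to move; the robot and the scene stay as the last step left them, time stands still between calls to the robot, and variables do not carry over. Pictures are saved under pics/ and viewed, and the job is handed in when it is done.

Besides the shell and the picture viewer there is one more tool, called after ">>>" by a JSON object that holds its "api" and its "payload". send_rows: Moves the arm, as the interface text tells. Its arguments: {"type":"object","properties":{"targets":{"type":"array"},"grip_force":{"type":"number"}},"required":["targets"]}

```bash
ls; mkdir -p pics; python3 - <<'E'
from cell import robot
import cv2,numpy as np
s=robot.observe(); print({k:np.round(v,3).tolist() for k,v in s.items()})
for n in ("top","side"):
    p,d=robot.get_image(n); cv2.imwrite(f"pics/{n}0.png",p); np.save(f"pics/{n}0.npy",d)
    c=robot.camera_info(n); print(n,{k:np.round(v,4).tolist() for k,v in c.items()})
print(robot.grasp_offset)
E
```

```text
pics
{'time': 0.0, 'joint_positions': [-1.24, 0.277, 1.506, 0.0, 1.361, -0.121], 'dq': [-0.001, -0.001, 0.0, 0.0, -0.0, -0.0], 'effort': [0.0, -41.678, -24.581, -0.0, 0.011, 0.0], 'tool_pos': [0.251, -0.517, 0.23], 'tcp_rot': [-3.06, -0.703, 0.0], 'force': [0.851, -0.23, -0.039], 'ft_torque': [0.017, -0.006, -0.017], 'grip_width': 0.085}
top {'intrinsics': [[514.1166, 0.0, 316.3766], [0.0, 514.1166, 242.6023], [0.0, 0.0, 1.0]], 'origin': [0.4045, 0.0668, 1.0102], 'orientation': [-2.1035, 2.1224, -0.2287]}
side {'intrinsics': [[473.8729, 0.0, 320.3547], [0.0, 473.8729, 243.0275], [0.0, 0.0, 1.0]], 'origin': [0.504, 0.8254, 0.5797], 'orientation': [-0.1721, 2.6962, -1.4791]}
0.0187
```

View pics/top0.png

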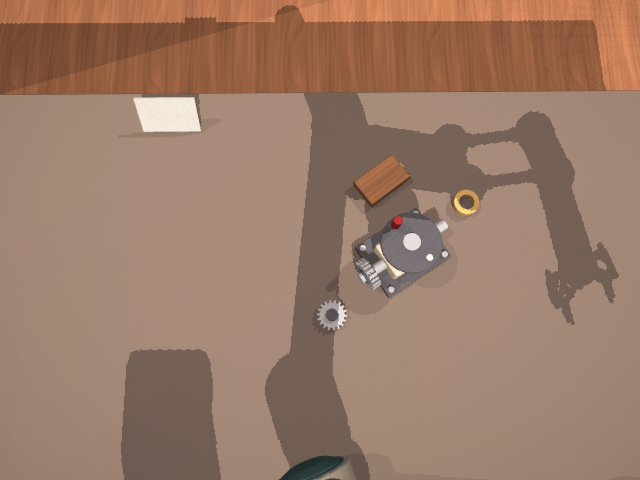

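View pics/side0.png

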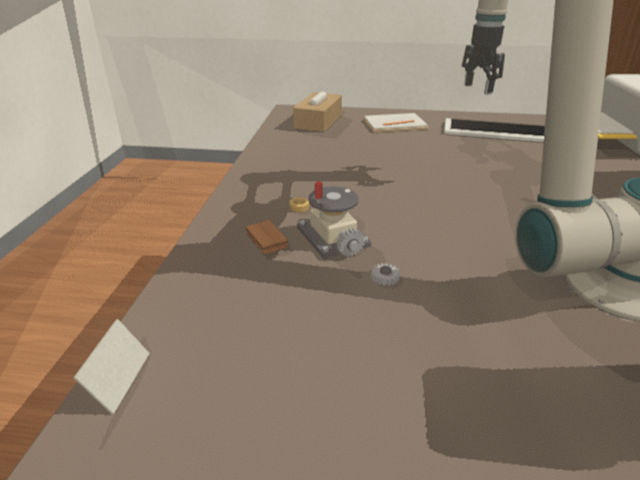

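The top view shows the wheel hub near (412,243), the red knob at (397,222), the white dot at (430,257), the gear at (332,315), the ring at (466,203) and the case at (382,180). The side view has the knob at (319,190). Next I'll measure these.

```bash
cat > h.py <<'E'
import cv2,numpy as np
from scipy.spatial.transform import Rotation as R
def ray(c,uv):
    K=np.array(c["intrinsics"]);d=np.linalg.inv(K)@np.array([uv[0],uv[1],1.0])
    return np.array(c["origin"]),rot(c)@d
def rot(c):
    o=np.array(c["orientation"]); return R.from_rotvec(o).as_matrix() if o.size==3 else o
def onz(c,uv,z):
    o,d=ray(c,uv); return o+d*(z-o[2])/d[2]
def tri(c1,u1,c2,u2):
    o1,d1=ray(c1,u1);o2,d2=ray(c2,u2)
    A=np.c_[d1,-d2];t=np.linalg.lstsq(A,o2-o1,rcond=None)[0]
    a,b=o1+d1*t[0],o2+d2*t[1]; return (a+b)/2,np.linalg.norm(a-b)
def proj(c,p):
    q=rot(c).T@(np.array(p)-np.array(c["origin"])); u=np.array(c["intrinsics"])@q; return u[:2]/u[2]
def red(p):
    hsv=cv2.cvtColor(p,cv2.COLOR_BGR2HSV)
    m=(((hsv[...,0]<6)|(hsv[...,0]>172))&(hsv[...,1]>180)&(hsv[...,2]>70)).astype(np.uint8)
    n,l,st,ce=cv2.connectedComponentsWithStats(m)
    return m,l,st,ce
E
python3 - <<'E'
from cell import robot
from h import *
ct,cs=robot.camera_info("top"),robot.camera_info("side")
for n in ("top","side"):
    p=cv2.imread(f"pics/{n}0.png"); m,l,st,ce=red(p)
    for i in range(1,len(st)):
        if st[i,4]>25: print(n,st[i].tolist(),ce[i].round(1))
    x0,y0=(340,140) if n=="top" else (240,150)
    cv2.imwrite(f"pics/{n}0c.png",cv2.resize(p[y0:y0+180,x0:x0+180],None,fx=3.3,fy=3.3,interpolation=cv2.INTER_CUBIC))
for nm,uv,z in [("hub",(412,242),.106),("dot",(430,257.5),.106),("gear",(332,315),.022),("ring",(466.5,202.5),.018),("case",(382,180),.024)]: print(nm,onz(ct,uv,z).round(4))
d=np.load("pics/top0.npy"); 
for uv in [(420,230),(420,260),(397,219),(450,300)]:
    o,r=ray(ct,uv); print(uv,(o+r*d[uv[1],uv[0]]).round(4))
E
```

```text
top [391, 216, 11, 13, 96] [396.2 222. ]
hub [ 0.597  -0.1112  0.106 ]
dot [ 0.5684 -0.1421  0.106 ]
gear [0.4738 0.0319 0.022 ]
ring [ 0.696  -0.2421  0.018 ]
case [ 0.7427 -0.073   0.024 ]
(420, 230) [ 0.6195 -0.1271  0.1045]
(420, 260) [ 0.5647 -0.1247  0.1024]
(397, 219) [ 0.6292 -0.079   0.1475]
(450, 300) [ 0.5023 -0.2007  0.0019]
```

View pics/top0c.png

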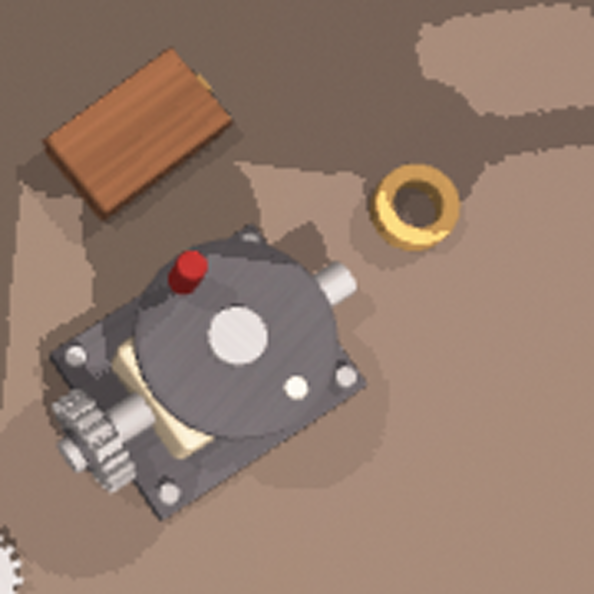

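View pics/side0c.png

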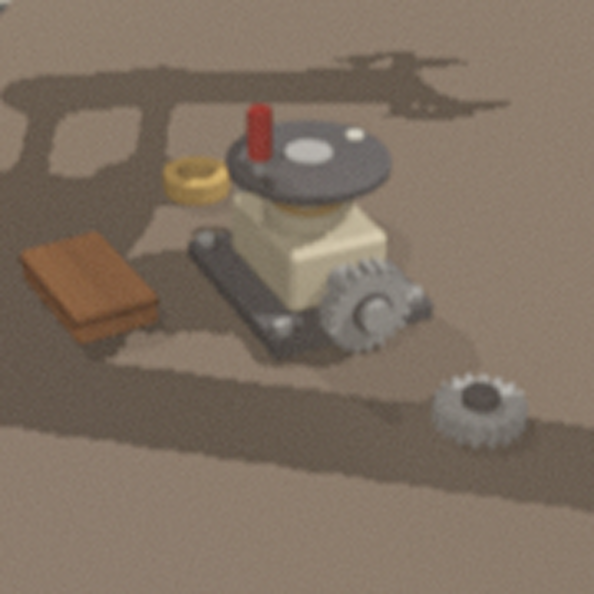

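```bash
python3 - <<'E'
from cell import robot
from h import *
ct,cs=robot.camera_info("top"),robot.camera_info("side")
for n,c in (("top",ct),("side",cs)):
    d=np.load(f"pics/{n}0.npy"); v,u=np.mgrid[:480,:640]
    K=c["intrinsics"]; P=np.stack([(u-K[0][2])/K[0][0]*d,(v-K[1][2])/K[1][1]*d,d],-1)@rot(c).T+np.array(c["origin"])
    roi=(np.abs(P[...,0]-.597)<.08)&(np.abs(P[...,1]+.111)<.08)&(d>0)
    w=roi&(P[...,2]>.096)&(P[...,2]<.112)
    print(n,"wheel n",w.sum(),"z",np.median(P[w][:,2]).round(4),"mean",P[w].mean(0).round(4))
    cn,_=cv2.findContours(w.astype(np.uint8),cv2.RETR_EXTERNAL,cv2.CHAIN_APPROX_NONE); cn=max(cn,key=cv2.contourArea)
    e=cv2.fitEllipse(cv2.convexHull(cn)); print(" ellipse",np.round(e[0],1),np.round(e[1],1),onz(c,e[0],.1045).round(4))
    k=roi&(P[...,2]>.118); print(" knob n",k.sum(),"max z",np.percentile(P[k][:,2],90).round(4))
    t=k&(P[...,2]>.143); print(" top mean",t.sum(),P[t].mean(0).round(4))
    p=cv2.imread(f"pics/{n}0.png"); hsv=cv2.cvtColor(p,cv2.COLOR_BGR2HSV)
    m=(((hsv[...,0]<8)|(hsv[...,0]>170))&(hsv[...,1]>140)&roi); vv,uu=np.nonzero(m); print(" red",m.sum(),uu.min(),uu.max(),vv.min(),vv.max(),uu.mean().round(1),vv.mean().round(1))
    globals()["c_"+n]=(uu.mean(),vv.mean())
print("knob mid tri",tri(ct,c_top,cs,c_side))
s=robot.observe(); print(R.from_rotvec(s["tcp_rot"]).as_matrix().round(3))
E
```

```text
top wheel n 2833 z 0.1045 mean [ 0.5955 -0.1107  0.1044]
 ellipse [411.  242.3] [60.1 62.3] [ 0.5968 -0.1097  0.1045]
 knob n 114 max z 0.1515
 top mean 77 [ 0.6262 -0.0793  0.1498]
 red 109 391 402 216 228 396.4 222.0
side wheel n 921 z 0.1028 mean [ 0.5914 -0.0983  0.1026]
 ellipse [333.2 199. ] [25.  50.7] [ 0.594  -0.0953  0.1045]
 knob n 124 max z 0.1486
 top mean 39 [ 0.6237 -0.0761  0.1473]
 red 97 315 321 182 197 318.3 189.5
knob mid tri (array([ 0.62609889, -0.08001217,  0.13339444]), np.float64(0.0026539421395940844))
[[ 0.9    0.437 -0.001]
 [ 0.437 -0.9    0.002]
 [ 0.    -0.002 -1.   ]]
```

>>> {"api": "send_rows", "payload": {"targets": [{"x":31,"y":36,"claw":-0.2},{"x":31,"y":36},{"x":31,"y":36},{"x":31,"y":37},{"x":31,"y":36},{"x":31,"y":36},{"x":31,"y":37},{"x":31,"y":36}], "grip_force": 25}}

```text
schema error: expected keys x, y, z, rx, ry, rz, claw
```

>>> {"api": "send_rows", "payload": {"targets": [{"x":32,"y":37},{"x":32,"y":37},{"x":32,"y":37},{"x":31,"y":36},{},{}]}}

```text
schema error: expected keys x, y, z, rx, ry, rz, claw
```

>>> {"api": "send_rows", "payload": {"targets": [{"x":31,"y":36,"z":0,"rx":0,"ry":0,"rz":0,"claw":-0.2},{"x":31,"y":36,"z":0,"rx":0,"ry":0,"rz":0,"claw":-0.2},{"x":31,"y":36,"z":0,"rx":0,"ry":0,"rz":0,"claw":-0.2},{"x":31,"y":37,"z":0,"rx":0,"ry":0,"rz":0,"claw":-0.2},{"x":31,"y":36,"z":0,"rx":0,"ry":0,"rz":0,"claw":-0.2},{"x":31,"y":36,"z":0,"rx":0,"ry":0,"rz":0,"claw":-0.2},{"x":31,"y":37,"z":0,"rx":0,"ry":0,"rz":0,"claw":-0.2},{"x":31,"y":36,"z":0,"rx":0,"ry":0,"rz":0,"claw":-0.2}], "grip_force": 25}}

```text
time: 1.1
tool_pos: [0.4997, -0.2259, 0.231]
tcp_rot: [-3.061, -0.704, 0.001]
force: [0.5, -0.1, 0.5]
grip_width: 0.0509
```

>>> {"api": "send_rows", "payload": {"targets": [{"x":32,"y":37,"z":0,"rx":0,"ry":0,"rz":0,"claw":-0.2},{"x":32,"y":37,"z":0,"rx":0,"ry":0,"rz":0,"claw":-0.2},{"x":32,"y":37,"z":0,"rx":0,"ry":0,"rz":0,"claw":-0.2},{"x":31,"y":36,"z":0,"rx":0,"ry":0,"rz":0,"claw":-0.2},{"x":0,"y":0,"z":-30,"rx":0,"ry":0,"rz":0,"claw":-0.2},{"x":0,"y":0,"z":-20,"rx":0,"ry":0,"rz":0,"claw":-0.2},{"x":0,"y":0,"z":0,"rx":0,"ry":0,"rz":0,"claw":-0.2}]}}

```text
time: 1.98
tool_pos: [0.6246, -0.0798, 0.179]
tcp_rot: [-3.06, -0.704, 0.007]
force: [-0.2, 0.7, 0.4]
grip_width: 0.0511
```

```bash
cat > look.py <<'E'
import sys
from cell import robot
from h import *
tag=sys.argv[1]
for n in sys.argv[2:]:
    c=robot.camera_info(n); p,d=robot.get_image(n); cv2.imwrite(f"pics/{n}{tag}.png",p); np.save(f"pics/{n}{tag}.npy",d)
    v,u=np.mgrid[:480,:640]; K=c["intrinsics"]
    P=np.stack([(u-K[0][2])/K[0][0]*d,(v-K[1][2])/K[1][1]*d,d],-1)@rot(c).T+np.array(c["origin"])
    r=np.hypot(P[...,0]-.5968,P[...,1]+.1105)
    w=(r<.05)&(P[...,2]>.078)&(P[...,2]<.112)&(d>0)
    print(n,"wheel n",w.sum(),"z med",np.median(P[w][:,2]).round(4) if w.sum() else None)
s=robot.observe(); print(round(s["time"],2),np.round(s["tool_pos"],4),np.round(s["force"],1),np.round(s["ft_torque"],2),s["grip_width"])
E
python3 look.py 1 top side wrist
```

```text
top wheel n 1174 z med 0.105
side wheel n 644 z med 0.1032
wrist wheel n 15401 z med 0.1042
2.12 [ 0.6266 -0.0806  0.1822] [ 0.4 -0.2 -0. ] [ 0.   -0.01 -0.  ] 0.051332675988187
```

```bash
python3 -c "
import cv2,numpy as np
a=cv2.imread('pics/wrist1.png');b=cv2.imread('pics/side1.png')[130:280,240:440];b=cv2.resize(b,(640,480));cv2.imwrite('pics/c1.png',cv2.resize(np.hstack([a,b]),(800,300)))"
```

```text
(no output)
```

View pics/c1.png

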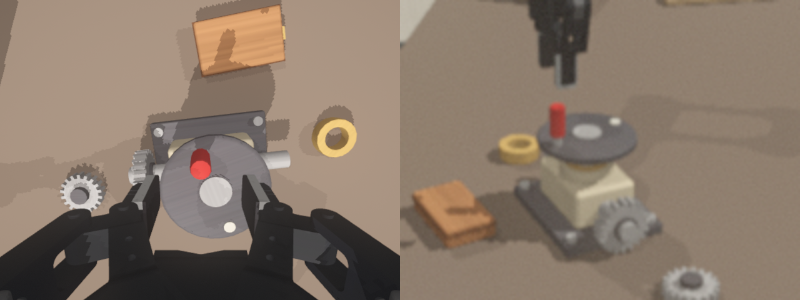

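The wrist view shows the knob (top at about (323,277) full scale) between the open fingers, and the side view shows the fingers above it. I'll check the offset.

```bash
python3 - <<'E'
from cell import robot
from h import *
c=robot.camera_info("wrist"); p=cv2.imread("pics/wrist1.png"); d=np.load("pics/wrist1.npy")
v,u=np.mgrid[:480,:640]; K=c["intrinsics"]
P=np.stack([(u-K[0][2])/K[0][0]*d,(v-K[1][2])/K[1][1]*d,d],-1)@rot(c).T+np.array(c["origin"])
hsv=cv2.cvtColor(p,cv2.COLOR_BGR2HSV)
m=((hsv[...,0]<6)|(hsv[...,0]>172))&(hsv[...,1]>170)&(P[...,2]>.11)
z=P[m][:,2]; print(m.sum(),np.percentile(z,[2,50,98]).round(4))
t=m&(P[...,2]>.146); vv,uu=np.nonzero(t); print("top mid",P[t].mean(0).round(4),uu.mean(),vv.mean(),onz(c,((uu.min()+uu.max())/2,(vv.min()+vv.max())/2),.150).round(4))
w=(np.hypot(P[...,0]-.597,P[...,1]+.1105)<.07)&(np.abs(P[...,2]-.1045)<.004)
# rightside/hub: white hub
h=w&(hsv[...,1]<40)&(hsv[...,2]>150); 
n,l,st,ce=cv2.connectedComponentsWithStats(h.astype(np.uint8))
for i in range(1,n):
    if st[i,4]>60: print("white",st[i].tolist(),P[l==i].mean(0).round(4), onz(c,ce[i],.1045).round(4))
s=robot.observe(); Rm=R.from_rotvec(s["tcp_rot"]).as_matrix(); print(s["tool_pos"].round(4) if hasattr(s["tool_pos"],'round') else s["tool_pos"]); print(Rm.round(4))
E
```

```text
132 [0.1287 0.1501 0.1512]
top mid [ 0.6282 -0.0803  0.15  ] 321.251968503937 266.99212598425197 [ 0.6278 -0.0801  0.15  ]
white [319, 283, 53, 49, 2024] [ 0.5971 -0.1117  0.1067] [ 0.5963 -0.1123  0.1045]
white [358, 355, 20, 18, 280] [ 0.568  -0.1425  0.106 ] [ 0.5672 -0.1431  0.1045]
[ 0.6266 -0.0806  0.1822]
[[ 8.998e-01  4.363e-01  1.400e-03]
 [ 4.363e-01 -8.998e-01 -4.000e-04]
 [ 1.100e-03  1.000e-03 -1.000e+00]]
```

>>> {"api": "send_rows", "payload": {"targets": [{"x":1,"y":0,"z":-30,"rx":0,"ry":0,"rz":0,"claw":-0.2},{"x":0,"y":0,"z":-22,"rx":0,"ry":0,"rz":0,"claw":-0.2},{"x":0,"y":0,"z":-11,"rx":0,"ry":0,"rz":0,"claw":-0.2},{"x":0,"y":0,"z":0,"rx":0,"ry":0,"rz":0,"claw":1},{"x":0,"y":0,"z":0,"rx":0,"ry":0,"rz":0,"claw":1},{"x":0,"y":0,"z":0,"rx":0,"ry":0,"rz":0,"claw":1},{"x":0,"y":0,"z":0,"rx":0,"ry":0,"rz":0,"claw":1},{"x":0,"y":0,"z":0,"rx":0,"ry":0,"rz":0,"claw":1}], "grip_force": 25}}

```text
time: 3.12
tool_pos: [0.6279, -0.0805, 0.1189]
tcp_rot: [3.061, 0.703, 0.003]
force: [1.3, 0.5, -0.0]
grip_width: 0.0163
```

```bash
python3 look.py 2 side wrist;python3 -c "
import cv2,numpy as np
a=cv2.imread('pics/wrist2.png');b=cv2.imread('pics/side2.png')[130:280,240:440];b=cv2.resize(b,(640,480));cv2.imwrite('pics/c2.png',cv2.resize(np.hstack([a,b]),(800,300)))"
```

```text
side wheel n 614 z med 0.1033
wrist wheel n 6617 z med 0.1042
3.23 [ 0.6278 -0.0804  0.1187] [ 1.7  0.1 -0.1] [ 0.07 -0.38  0.03] 0.01599775950585324
```

View pics/c2.png

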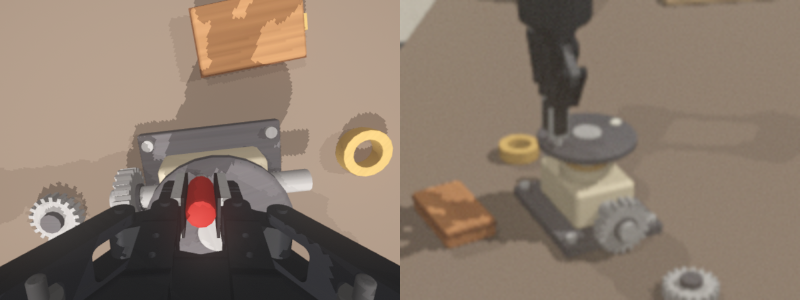

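The knob is between the pads (width 16 mm) and the wheel reads about 104 mm. Next I'll compute the crank steps.

```bash
python3 - <<'E'
import numpy as np
t0=0.79;r=42
a=t0+0.12*np.arange(0,41)
P=np.round(r*np.c_[np.cos(a),np.sin(a)],1); D=np.diff(P,axis=0).round(1)
for i,d in enumerate(D): print(i,d.tolist(),end=' ; ')
E
```

```text
0 [-3.8, 3.4] ; 1 [-4.2, 2.8] ; 2 [-4.4, 2.3] ; 3 [-4.8, 1.8] ; 4 [-4.8, 1.2] ; 5 [-5.0, 0.6] ; 6 [-5.1, 0.0] ; 7 [-5.0, -0.6] ; 8 [-4.9, -1.2] ; 9 [-4.7, -1.7] ; 10 [-4.5, -2.4] ; 11 [-4.1, -2.8] ; 12 [-3.8, -3.3] ; 13 [-3.4, -3.8] ; 14 [-2.9, -4.1] ; 15 [-2.3, -4.4] ; 16 [-1.9, -4.7] ; 17 [-1.2, -4.9] ; 18 [-0.7, -5.0] ; 19 [-0.1, -5.0] ; 20 [0.6, -5.0] ; 21 [1.1, -4.9] ; 22 [1.8, -4.8] ; 23 [2.2, -4.5] ; 24 [2.8, -4.2] ; 25 [3.3, -3.8] ; 26 [3.7, -3.4] ; 27 [4.1, -2.9] ; 28 [4.4, -2.5] ; 29 [4.7, -1.8] ; 30 [4.9, -1.3] ; 31 [4.9, -0.8] ; 32 [5.1, -0.1] ; 33 [5.0, 0.5] ; 34 [4.9, 1.1] ; 35 [4.8, 1.7] ; 36 [4.5, 2.2] ; 37 [4.2, 2.8] ; 38 [3.9, 3.2] ; 39 [3.4, 3.7] ;
```

>>> {"api": "send_rows", "payload": {"targets": [{"x":-3.8,"y":3.4,"z":0,"rx":0,"ry":0,"rz":0,"claw":1},{"x":-4.2,"y":2.8,"z":0,"rx":0,"ry":0,"rz":0,"claw":1},{"x":-4.4,"y":2.3,"z":0,"rx":0,"ry":0,"rz":0,"claw":1},{"x":0,"y":0,"z":0,"rx":0,"ry":0,"rz":0,"claw":1}]}}

```text
time: 3.72
tool_pos: [0.6134, -0.0711, 0.1182]
tcp_rot: [-3.061, -0.704, 0.003]
force: [1.3, 2.0, 0.2]
grip_width: 0.016
```

```bash
python3 look.py 3 top side wrist
```

```text
top wheel n 1520 z med 0.1054
side wheel n 542 z med 0.1036
wrist wheel n 12201 z med 0.1046
3.88 [ 0.6135 -0.0712  0.118 ] [-0.2  1.6  0. ] [ 0.3  -0.1   0.03] 0.016048699875892764
```

>>> {"api": "send_rows", "payload": {"targets": [{"x":-4.8,"y":1.8,"z":0,"rx":0,"ry":0,"rz":0,"claw":1},{"x":-4.8,"y":1.2,"z":0,"rx":0,"ry":0,"rz":0,"claw":1},{"x":-5.0,"y":0.6,"z":0,"rx":0,"ry":0,"rz":0,"claw":1},{"x":-5.1,"y":0,"z":0,"rx":0,"ry":0,"rz":0,"claw":1},{"x":0,"y":0,"z":0,"rx":0,"ry":0,"rz":0,"claw":1}]}}

```text
time: 4.5
tool_pos: [0.5937, -0.0686, 0.1183]
tcp_rot: [3.061, 0.704, -0.003]
force: [-0.1, -0.6, -0.2]
grip_width: 0.0163
```

```bash
python3 look.py 4 side wrist
```

```text
side wheel n 508 z med 0.1041
wrist wheel n 20748 z med 0.1054
4.6 [ 0.5938 -0.0686  0.1181] [-0.8 -1.   0.2] [-0.24 -0.02  0.01] 0.01584562954291727
```

>>> {"api": "send_rows", "payload": {"targets": [{"x":-5.0,"y":-0.6,"z":0,"rx":0,"ry":0,"rz":0,"claw":1},{"x":-4.9,"y":-1.2,"z":0,"rx":0,"ry":0,"rz":0,"claw":1},{"x":-4.7,"y":-1.7,"z":0,"rx":0,"ry":0,"rz":0,"claw":1},{"x":-4.5,"y":-2.4,"z":0,"rx":0,"ry":0,"rz":0,"claw":1},{"x":0,"y":0,"z":0,"rx":0,"ry":0,"rz":0,"claw":1}]}}

```text
time: 5.22
tool_pos: [0.5755, -0.075, 0.1185]
tcp_rot: [3.06, 0.703, -0.0]
force: [3.5, -4.2, 0.8]
grip_width: 0.0163
```

```bash
python3 look.py 5 side wrist
```

```text
side wheel n 529 z med 0.1048
wrist wheel n 30537 z med 0.1059
5.33 [ 0.5756 -0.075   0.1184] [ 1.6 -4.8 -0.2] [-0.7  -0.39  0.03] 0.01626156790948263
```

>>> {"api": "send_rows", "payload": {"targets": [{"x":-4.1,"y":-2.8,"z":0,"rx":0,"ry":0,"rz":0,"claw":1},{"x":-3.8,"y":-3.3,"z":0,"rx":0,"ry":0,"rz":0,"claw":1},{"x":-3.4,"y":-3.8,"z":0,"rx":0,"ry":0,"rz":0,"claw":1},{"x":-2.9,"y":-4.1,"z":0,"rx":0,"ry":0,"rz":0,"claw":1},{"x":0,"y":0,"z":0,"rx":0,"ry":0,"rz":0,"claw":1}]}}

```text
time: 5.95
tool_pos: [0.5626, -0.0882, 0.1187]
tcp_rot: [3.061, 0.703, 0.004]
force: [5.2, -3.4, 0.8]
grip_width: 0.0159
```

```bash
python3 look.py 6 side wrist
```

```text
side wheel n 590 z med 0.1055
wrist wheel n 39541 z med 0.1065
6.05 [ 0.5626 -0.0882  0.1186] [ 5.6 -2.7 -0.4] [-0.39 -0.78  0.05] 0.016198916668051604
```

>>> {"api": "send_rows", "payload": {"targets": [{"x":-1.8,"y":-4.6,"z":0,"rx":0,"ry":0,"rz":0,"claw":1},{"x":-1.6,"y":-4.8,"z":0,"rx":0,"ry":0,"rz":0,"claw":1},{"x":-1.2,"y":-4.9,"z":0,"rx":0,"ry":0,"rz":0,"claw":1},{"x":-0.5,"y":-5.0,"z":0,"rx":0,"ry":0,"rz":0,"claw":1},{"x":0,"y":0,"z":0,"rx":0,"ry":0,"rz":0,"claw":1}]}}

```text
time: 6.68
tool_pos: [0.5564, -0.1079, 0.1182]
tcp_rot: [3.062, 0.703, -0.0]
force: [5.5, -0.6, 0.6]
grip_width: 0.0162
```

```bash
python3 look.py 7 side wrist
```

```text
side wheel n 713 z med 0.0981
wrist wheel n 41925 z med 0.0991
6.78 [ 0.5564 -0.1078  0.1182] [ 3.9 -0.7  0.2] [-0.14 -0.65  0.01] 0.016483593149705142
```

Both cameras show the wheel fell from 106.5 to about 99 mm, so it has dropped into the thread. Next comes one turn clockwise.

```bash
python3 - <<'E'
import numpy as np
a=3.07-0.131*np.arange(0,49)
P=np.round(42*np.c_[np.cos(a),np.sin(a)],1); D=np.diff(P,axis=0).round(1)
for i in range(0,48,8): print(i,D[i:i+8].tolist(),(P[i+8]/1000+[.598,-.111]).round(4))
E
```

```text
0 [[0.8, 5.5], [1.4, 5.3], [2.2, 5.0], [2.7, 4.8], [3.4, 4.3], [3.9, 3.9], [4.4, 3.3], [4.8, 2.7]] [ 0.5797 -0.0732]
8 [[5.1, 2.1], [5.3, 1.4], [5.5, 0.6], [5.5, 0.0], [5.4, -0.8], [5.3, -1.4], [5.1, -2.2], [4.7, -2.8]] [ 0.6216 -0.0763]
16 [[4.3, -3.3], [3.9, -4.0], [3.3, -4.3], [2.7, -4.8], [2.1, -5.1], [1.4, -5.4], [0.6, -5.4], [0.0, -5.5]] [ 0.6399 -0.1141]
24 [[-0.8, -5.4], [-1.4, -5.3], [-2.2, -5.1], [-2.8, -4.7], [-3.4, -4.4], [-3.9, -3.8], [-4.4, -3.3], [-4.8, -2.7]] [ 0.6162 -0.1488]
32 [[-5.1, -2.1], [-5.3, -1.4], [-5.5, -0.6], [-5.5, 0.0], [-5.4, 0.8], [-5.3, 1.5], [-5.1, 2.1], [-4.7, 2.8]] [ 0.5743 -0.1457]
40 [[-4.3, 3.4], [-3.9, 3.9], [-3.3, 4.4], [-2.7, 4.8], [-2.0, 5.1], [-1.4, 5.3], [-0.6, 5.5], [0.0, 5.5]] [ 0.5561 -0.1078]
```

>>> {"api": "send_rows", "payload": {"targets": [{"x":1.3,"y":5.5,"z":0,"rx":0,"ry":0,"rz":0,"claw":1},{"x":1.4,"y":5.3,"z":0,"rx":0,"ry":0,"rz":0,"claw":1},{"x":2.2,"y":5.0,"z":0,"rx":0,"ry":0,"rz":0,"claw":1},{"x":2.7,"y":4.8,"z":0,"rx":0,"ry":0,"rz":0,"claw":1},{"x":3.4,"y":4.3,"z":0,"rx":0,"ry":0,"rz":0,"claw":1},{"x":3.9,"y":3.9,"z":0,"rx":0,"ry":0,"rz":0,"claw":1},{"x":4.4,"y":3.3,"z":0,"rx":0,"ry":0,"rz":0,"claw":1},{"x":4.8,"y":2.7,"z":0,"rx":0,"ry":0,"rz":0,"claw":1}]}}

```text
time: 7.78
tool_pos: [0.5804, -0.0723, 0.1181]
tcp_rot: [-3.061, -0.704, 0.002]
force: [-1.0, -3.6, -0.2]
grip_width: 0.0161
```

```bash
python3 look.py 8 side wrist
```

```text
side wheel n 550 z med 0.0968
wrist wheel n 25977 z med 0.0978
7.88 [ 0.5813 -0.072   0.1182] [ 2.  -1.3 -0. ] [-0.18 -0.19 -0.02] 0.01595555879923904
```

>>> {"api": "send_rows", "payload": {"targets": [{"x":5.1,"y":1.8,"z":0,"rx":0,"ry":0,"rz":0,"claw":1},{"x":5.3,"y":1.1,"z":0,"rx":0,"ry":0,"rz":0,"claw":1},{"x":5.5,"y":0.3,"z":0,"rx":0,"ry":0,"rz":0,"claw":1},{"x":5.5,"y":0,"z":0,"rx":0,"ry":0,"rz":0,"claw":1},{"x":5.4,"y":-0.8,"z":0,"rx":0,"ry":0,"rz":0,"claw":1},{"x":5.3,"y":-1.4,"z":0,"rx":0,"ry":0,"rz":0,"claw":1},{"x":5.1,"y":-2.2,"z":0,"rx":0,"ry":0,"rz":0,"claw":1},{"x":4.7,"y":-2.8,"z":0,"rx":0,"ry":0,"rz":0,"claw":1}]}}

```text
time: 8.88
tool_pos: [0.6234, -0.0766, 0.1184]
tcp_rot: [-3.062, -0.704, -0.002]
force: [-0.6, 3.6, 0.4]
grip_width: 0.0161
```

```bash
python3 look.py 9 side wrist
```

```text
side wheel n 629 z med 0.0954
wrist wheel n 8437 z med 0.0963
8.97 [ 0.6242 -0.0773  0.1186] [1.2 2.  0. ] [ 0.34 -0.22  0.04] 0.01605455053983104
```

>>> {"api": "send_rows", "payload": {"targets": [{"x":4.1,"y":-3.3,"z":0,"rx":0,"ry":0,"rz":0,"claw":1},{"x":3.6,"y":-4.0,"z":0,"rx":0,"ry":0,"rz":0,"claw":1},{"x":3.0,"y":-4.3,"z":0,"rx":0,"ry":0,"rz":0,"claw":1},{"x":2.4,"y":-4.8,"z":0,"rx":0,"ry":0,"rz":0,"claw":1},{"x":1.9,"y":-5.1,"z":0,"rx":0,"ry":0,"rz":0,"claw":1},{"x":1.2,"y":-5.4,"z":0,"rx":0,"ry":0,"rz":0,"claw":1},{"x":0.6,"y":-5.4,"z":0,"rx":0,"ry":0,"rz":0,"claw":1},{"x":0,"y":-5.5,"z":0,"rx":0,"ry":0,"rz":0,"claw":1}]}}

```text
time: 9.98
tool_pos: [0.64, -0.1154, 0.1186]
tcp_rot: [3.06, 0.703, 0.002]
force: [3.5, 1.6, -0.5]
grip_width: 0.0164
```

```bash
python3 look.py 10 side wrist top
```

```text
side wheel n 727 z med 0.094
wrist wheel n 10469 z med 0.0949
top wheel n 549 z med 0.0952
10.12 [ 0.6399 -0.1162  0.1186] [ 5.7 -1.8 -0.5] [-0.26 -0.75  0.04] 0.015871526439433653
```

>>> {"api": "send_rows", "payload": {"targets": [{"x":-0.3,"y":-5.4,"z":0,"rx":0,"ry":0,"rz":0,"claw":1},{"x":-1.1,"y":-5.3,"z":0,"rx":0,"ry":0,"rz":0,"claw":1},{"x":-2.2,"y":-5.1,"z":0,"rx":0,"ry":0,"rz":0,"claw":1},{"x":-2.8,"y":-4.7,"z":0,"rx":0,"ry":0,"rz":0,"claw":1},{"x":-3.4,"y":-4.4,"z":0,"rx":0,"ry":0,"rz":0,"claw":1},{"x":-3.9,"y":-3.8,"z":0,"rx":0,"ry":0,"rz":0,"claw":1},{"x":-4.4,"y":-3.3,"z":0,"rx":0,"ry":0,"rz":0,"claw":1},{"x":-4.8,"y":-2.7,"z":0,"rx":0,"ry":0,"rz":0,"claw":1}]}}

```text
time: 11.12
tool_pos: [0.6155, -0.1488, 0.1181]
tcp_rot: [-3.06, -0.703, 0.002]
force: [0.8, 3.6, -0.4]
grip_width: 0.0164
```

```bash
python3 look.py 11 side wrist top
```

```text
side wheel n 749 z med 0.0928
wrist wheel n 27287 z med 0.0937
top wheel n 1824 z med 0.0944
11.28 [ 0.6147 -0.149   0.118 ] [-1.7  1.8 -0.8] [ 0.16  0.24 -0.03] 0.016093775405245665
```

>>> {"api": "send_rows", "payload": {"targets": [{"x":-5.1,"y":-2.1,"z":0,"rx":0,"ry":0,"rz":0,"claw":1},{"x":-5.3,"y":-1.4,"z":0,"rx":0,"ry":0,"rz":0,"claw":1},{"x":-5.5,"y":-0.6,"z":0,"rx":0,"ry":0,"rz":0,"claw":1},{"x":-5.5,"y":0,"z":0,"rx":0,"ry":0,"rz":0,"claw":1},{"x":-5.4,"y":0.8,"z":0,"rx":0,"ry":0,"rz":0,"claw":1},{"x":-5.3,"y":1.5,"z":0,"rx":0,"ry":0,"rz":0,"claw":1},{"x":-5.1,"y":2.1,"z":0,"rx":0,"ry":0,"rz":0,"claw":1},{"x":-4.7,"y":2.8,"z":0,"rx":0,"ry":0,"rz":0,"claw":1}]}}

```text
time: 12.28
tool_pos: [0.5763, -0.1461, 0.119]
tcp_rot: [3.06, 0.703, 0.007]
force: [4.5, 2.4, -1.2]
grip_width: 0.0159
```

```bash
python3 look.py 12 side wrist top
```

```text
side wheel n 748 z med 0.0915
wrist wheel n 38910 z med 0.0924
top wheel n 1729 z med 0.0931
12.43 [ 0.5755 -0.1456  0.1188] [ 2.6  4.5 -0.6] [ 0.66 -0.38  0.  ] 0.016165916068753457
```

>>> {"api": "send_rows", "payload": {"targets": [{"x":-4.1,"y":3.7,"z":0,"rx":0,"ry":0,"rz":0,"claw":1},{"x":-3.7,"y":4.2,"z":0,"rx":0,"ry":0,"rz":0,"claw":1},{"x":-3.2,"y":4.4,"z":0,"rx":0,"ry":0,"rz":0,"claw":1},{"x":-2.6,"y":4.8,"z":0,"rx":0,"ry":0,"rz":0,"claw":1},{"x":-2.0,"y":5.1,"z":0,"rx":0,"ry":0,"rz":0,"claw":1},{"x":-1.3,"y":5.3,"z":0,"rx":0,"ry":0,"rz":0,"claw":1},{"x":-0.5,"y":5.5,"z":0,"rx":0,"ry":0,"rz":0,"claw":1},{"x":0,"y":5.5,"z":0,"rx":0,"ry":0,"rz":0,"claw":1}]}}

```text
time: 13.42
tool_pos: [0.5565, -0.1073, 0.1181]
tcp_rot: [3.062, 0.704, -0.002]
force: [1.0, -2.7, -0.8]
grip_width: 0.0161
```

>>> {"api": "send_rows", "payload": {"targets": [{"x":0,"y":0,"z":0,"rx":0,"ry":0,"rz":0,"claw":1},{"x":0,"y":0,"z":0,"rx":0,"ry":0,"rz":0,"claw":1},{"x":0,"y":0,"z":0,"rx":0,"ry":0,"rz":0,"claw":1},{"x":0,"y":0,"z":0,"rx":0,"ry":0,"rz":0,"claw":1}]}}

```text
time: 13.92
tool_pos: [0.5565, -0.1071, 0.118]
tcp_rot: [-3.061, -0.703, 0.002]
force: [-0.7, 3.1, -0.0]
grip_width: 0.0161
```

```bash
python3 look.py 13 side wrist top;python3 -c "
import cv2,numpy as np
a=cv2.imread('pics/wrist13.png');b=cv2.imread('pics/side13.png')[130:280,240:440];b=cv2.resize(b,(640,480));cv2.imwrite('pics/c13.png',cv2.resize(np.hstack([a,b]),(800,300)))"
```

```text
side wheel n 737 z med 0.0901
wrist wheel n 38817 z med 0.0911
top wheel n 804 z med 0.0916
14.07 [ 0.5565 -0.1073  0.1181] [-1.5  2.7 -1.7] [ 0.33  0.1  -0.04] 0.015939639164590277
```

View pics/c13.png

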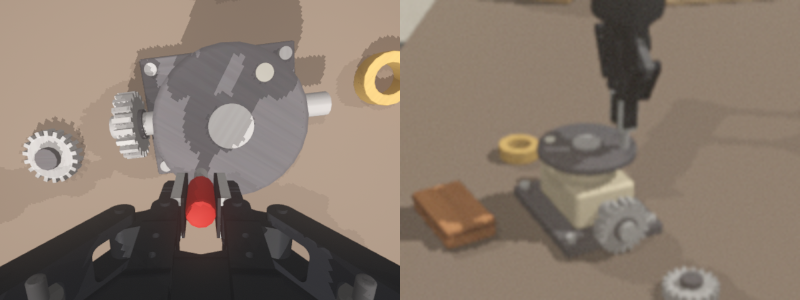

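The wrist view shows the knob held between the pads at about (200,200) in the half-scale picture, with the dot opposite. The gear, ring and case have not moved. The wheel is another 8.0 mm lower after one full turn, so I'm handing in.

```bash
python3 - <<'E'
from cell import robot
print(robot.sign_off())
E
```

```text
the job is handed in; nothing more can be done
None
```

I gripped the red knob at 25 N and cranked the screw anticlockwise about 2.3 rad. It then dropped: the wrist camera read the wheel height going from 106.5 to 99.1 mm, and the side camera agreed. I cranked it clockwise one full turn, about 6.3 rad, and handed in at about 14 s with the knob still gripped.

- **Depth:** the last wrist reading was 91.1 mm, 8.0 mm below the drop position, so the screw is sunk about 16 mm.
- **Camera disagreement:** the side camera read 90.1 mm and the top camera 91.6 mm. Measured from the nominal 108 mm wheel top, that puts the depth at 16.4 to 17.9 mm, still inside the 13.4 to 18.6 mm band.
- **Grip and rest:** finger opening was 16 mm on the knob. The wrist force stayed under 7 N in every reading, and the tool stayed put over the last half second.
- **Bystanders:** the gear, ring and case look unmoved in the last pictures. I judged this by eye and did not measure it.

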